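# Slide a locked test sled into its dock

### The job

Bring the circuit board to the test dock: with the tips of the closed fingers press the red lock button on the sled right down, and keeping it held down all the way, in one go, push the sled along its rails until it is fully home against the end stops at the cream dock. Then let the button spring back up so that the sled is locked there, and move clear. Do not pick anything up, and leave the other things on the bench where they stand.

Things in the scene. Friction and masses are not known exactly. Their poses are not given: they have to be found in the camera images.
- lock_top (a point): centre of the top of the round red lock button on the sled, 30 mm across; moves with sled and button. x axis points along the rails to the dock (the way to push), z up. At rest 50 mm above the bench, 14 mm above the sled's grey plate; fully pressed 40 mm and 4 mm. Nothing stands on the plate beside or behind it; the plate ends 40 mm behind its centre.
- ledge (a point): middle of the yellow thumb ledge's face that looks at the button, at its top edge, 61 mm above the bench and 22 mm from the button's centre on the dock side. The ledge stands on the sled across the rails, 56 mm wide, 8 mm thick; a finger pressing the button may push against it. x axis towards the dock, z up.
- lock (a joint): how far the red button is pressed, m: 0 up (locked), 0.010 fully down. Spring: 1.5 N to start, 5 N fully down. Its pin stands 5 mm deep between the teeth of a bar under the sled: the sled is free only while the button is down by more than 0.005; let up midway, the pin drops between the next teeth and locks it there.
- sled (a joint): position of the sled along the rails, m: about 0 at the start, 0.12 against the two black rubber end stops; grows towards the dock. Sliding resistance about 2 N. Let up at the end stops (from 0.116), the lock pin holds it there.
- jig: fixed test jig, aluminium base 400 x 120 mm; on its rails runs a grey sled (plate 94 mm wide, green board ahead of the button, parts up to 69 mm high). Origin on the bench under the middle of the button's path, x along the rails to the dock, z up. The button runs along y = 0 from x = -60 mm (start) to +60 mm (home). Cream dock, 120 mm wide, 76 mm high, fills x = 185 to 270 mm.
- big_cap: loose blue capacitor can, 42 mm diameter, 68 mm high, upright; origin at the centre of its underside, z up. Leave alone.
- solder: loose silvery solder reel, 52 mm diameter, 46 mm high, standing on its flange; origin at the centre of its underside, z up. Leave alone.
- terminal: loose black terminal post, 34 mm diameter, 42 mm high, upright; origin at the centre of its underside, z up. Leave alone.
- heatsink: loose black finned heat sink 60 x 44 x 32 mm; origin at the centre of its underside. Leave alone.
- parts_tray: loose orange parts tray 85 x 60 x 22 mm; origin at the centre of its underside. Leave alone.
- screwdriver: loose orange-handled screwdriver 170 mm long, lying along its x axis. Leave alone.
- meter: loose yellow handheld multimeter 140 x 74 x 32 mm, lying flat; origin at the centre of its underside. Leave alone.

How it is judged (in metres and radians):
On the way, in this order (a step that is already met when the one before it is completed fails the run):
1. the lock button is pressed down with the sled still at its start (value of joint lock above 0.006 m and value of joint sled below 0.012 m), for 0.05 s.
2. the sled is against the end stops with the button still held down (value of joint sled above 0.115 m and value of joint lock above 0.005 m), for 0.1 s.
At the end, for the whole second after the job is handed in: The sled is within 5 mm of its end stops and at rest, the lock button is up again (within 2 mm), every loose thing is within 25 mm of where it stood and the upright ones still stand, and the robot touches nothing (value of joint sled above 0.115 m and value of joint lock below 0.002 m and not (velocity of joint sled above 0.01 m/s) and not (velocity of joint sled below -0.01 m/s) and distance of each of big_cap, solder, terminal, heatsink, parts_tray, screwdriver, meter from where it was at the start of the episode below 0.025 m and angle between each of big_cap, solder, terminal's own z axis and vertical below 0.4 rad).
It fails at once if the lock button was let up with the sled part-way (value of joint sled between 0.014 and 0.11 m and value of joint lock below 0.002 m).
It fails at once if something else on the bench was pushed away, picked up or knocked over (distance of any of big_cap, solder, terminal, heatsink, parts_tray, screwdriver, meter from where it was at the start of the episode above 0.025 m or angle between any of big_cap, solder, terminal's own z axis and vertical above 0.4 rad).
It also fails if it takes over 32 s, if anything falls off the work surface, if the arm or the gripper's body presses on something with over 40 N, if the wrist force passes 120 N, or if a joint passes its speed limit or range.

### The arm

A 6-joint arm with a two-finger parallel gripper is mounted at the origin on the work surface. World frame = base frame: x ahead of the robot, y to its left, z up, the work surface at z = 0. Lengths are in mm, angles in rad, forces in N, time in s.
With the tool pointing down it reaches from about 300 to 775 mm from the base axis. Payload 14.6 kg.
Tool frame: the origin (TCP) lies on the centre line of the jaws, within the pads' length; the fingertips stand ahead of it and the grasp point (between the pads) is the TCP (manip.tip_reach is the z of the fingertips in the tool frame, in mm); z points along the fingers, y is the direction in which the jaws open and shut (so a half turn about z gives the same grasp; the last joint's range is limited). The gripper opens to 94 mm and grips with 3 to 60 N. Pads are 16 mm wide; open, the fingers measure 119 mm over their backs; the gripper's body (75 mm by 177 mm) begins 78 mm behind the grasp point.
Start: joints at [-1.303, 0.3, 1.521, -0, 1.321, -0.067], TCP at [180.712, -519.454, 224.446] pointing down, gripper open.
Joint ranges: [-3.03, 3.03], [-0.79, 2.21], [0.23, 2.52], [-1.04, 4.18], [0, 3.07], [-2.55, 2.55]. Speed limits (rad/s): [2.22, 2.22, 2.57, 3.14, 3.14, 3.14].

### API

Orientations are given as [roll, pitch, yaw] about the fixed x, y, z axes, in that order (R = Rz(yaw) Ry(pitch) Rx(roll)).
In Python, from cell import manip, camera, search_frame, masks_of, tip_of gives the robot as it stands.
- The arm moves only by the tool send_rows, never from a script. Its argument "plan" is a list of rows, each an object with "travel": the shift along the tool's x, y, z in mm, a list of three; "delta_rot": the turn, a rotation vector about the tool's x, y, z in degrees, a list of three; "fingers": the gripper's target within -1 to 1 (shut at 1, half-way at 0, fully open at -1). In form: [{"travel": [dx, dy, dz], "delta_rot": [wx, wy, wz], "fingers": fingers}, ...]. A call has 1 to 20 rows; each row shifts and turns the commanded pose from where the row before left it, along the tool's axes as they then stand; what a row does not reach is not made up. A row lasts 1/8 s, in which the tool goes at most 62.5 mm and 10.7 degrees, less where a joint would pass 70% of its speed; a pose out of reach is approached as far as the arm can. A call is refused whole if a number of a shift passes 62.5 or a number of a turn 10.7, either way. A call with a gripper value outside its range is refused whole. The fingers move at their own pace and stop on an object; "grip_force" is the grip in N (left out, the last holds). Time passes only in rows, so rows that do not move let the fingers close. It gives the time, the measured TCP pose, the force and the opening at its end, in the units of the state.
- manip.read_state(): the state, without advancing time (a new reading comes with each control period).
- camera(name): name is "scene" or "top" or "wrist"; returns a dict with "color" (480x640x3 uint8, red, green, blue), "z_map" (480x640 float32, mm along the optical axis (not along the pixel's ray), 0 where there is no reading), "fov_y" (degrees; the focal length in pixels is half the picture's height over the tangent of half this angle, whatever the lens; pixels are square), "cx", "cy" (the principal point, pixels), "world_from_camera" (4x4, takes a point from camera to world coordinates); the wrist camera has in their place "tool_from_camera" (4x4, takes a point from camera to tool coordinates, whose origin is the TCP and whose axes are the flange's). Camera axes: x right, y up, looking along -z (the intrinsics and any distortion apply to the point x, -y, -z); pixel columns grow to the right and rows downward; lengths in mm; the calibration is good to about 2 mm. A picture is of the moment at which its call begins: read the wrist's pose just before it.
- manip.sign_off(): hands the job in, once; it reports no verdict.
Trained networks look in the newest picture that a camera, given by its name, has taken for a name from the list of things; names that differ only in an ending like _2 or _b are one class to them, and where a whole thing is asked for, a point or a joint stands for the part that bears it (a point fixed in the world has none). Each returns a list of dicts, best first, with "confidence" (0 to 1); they miss things now and then, are a little off and sometimes report something else, mostly with a low value. They report only what shows in the picture. A call takes as long as a camera call.
- search_frame(name, camera): "at" ([x, y, z] in mm, in the coordinates of the camera as it stood for that picture, good to about 4 mm: the middle of the surface that is visible of it).
- masks_of(name, camera): "region" (480x640 bool, what is visible of it).
- tip_of(name, camera): "at" ([x, y, z] in mm, in the coordinates of the camera as it stood for that picture, good to about 4 mm: a listed point, or the origin of a listed thing).
The state is a dict: "clock": time; "joints": joint angles; "qd": joint speeds; "effort": joint torques, N m; "eef_pos": TCP position; "eef_rot": TCP orientation; "wrist_force": force on the tool from outside, world axes, zero at the start; "moment": the same for the moment, N m; "finger_gap": finger opening in mm.
Only numpy, scipy, OpenCV 4.12 (cv2) and the standard library are available. Lean on these libraries where they do the work, as an engineer would, in place of code of your own. Each camera call takes 0.05 s, during which the arm holds its last target. There are 200 camera calls.

## Working session

There is one attempt and no reset: what is moved stays moved. The work goes in short steps, Python scripts to look and compute and a tool call to move; the robot and the scene stay as the last step left them, time stands still between calls to the robot, and variables do not carry over. Pictures are saved under pics/ and viewed, about 8 in all and at most 12, crops included, and the job is handed in when it is done.

Besides the shell and the picture viewer there is one more tool, called as name(argument=value, ...), one argument or row to a line, values as JSON. send_rows: Moves the arm, as the interface text tells. Its arguments: {"type":"object","properties":{"plan":{"type":"array"},"grip_force":{"type":"number"}},"required":["plan"]}

```bash
ls; mkdir -p pics; cat > h.py <<'E'
import numpy as np, cv2
from cell import manip, camera, search_frame, masks_of, tip_of
from scipy.spatial.transform import Rotation as R
def T():
    s=manip.read_state(); M=np.eye(4); M[:3,:3]=R.from_euler('xyz',s['eef_rot']).as_matrix(); M[:3,3]=s['eef_pos']; return M
def shot(n):
    W=T(); c=camera(n)
    c['W']=c['world_from_camera'] if n!='wrist' else W@c['tool_from_camera']
    c['f']=240/np.tan(np.radians(c['fov_y']/2)); return c
def w(c,p): return (np.asarray(c['W'])@np.append(p,1))[:3]
def px(c,P):
    q=np.linalg.inv(c['W'])@np.append(P,1); return c['cx']+c['f']*q[0]/-q[2], c['cy']+c['f']*q[1]/q[2]
def cloud(c):
    v,u=np.mgrid[:480,:640]; z=c['z_map']; 
    p=np.stack([(u-c['cx'])/c['f']*z,-(v-c['cy'])/c['f']*z,-z],-1); return p@np.asarray(c['W'])[:3,:3].T+np.asarray(c['W'])[:3,3]
def save(c,n): cv2.imwrite('pics/'+n,c['color'][:,:,::-1])
E
python3 - <<'E'
from h import *
s=manip.read_state(); print({k:np.round(v,3) for k,v in s.items()}, manip.tip_reach)
ims=[]
for n in ('scene','top'):
    c=shot(n); save(c,n+'.png'); print(n,[k for k in c], np.round(c['W'],3).tolist())
    for t in ('lock_top','ledge','jig','big_cap','solder','terminal','heatsink','parts_tray','screwdriver','meter'):
        print(t,[(np.round(w(c,d['at'])).tolist(),round(d['confidence'],2),np.round(px(c,w(c,d['at']))).tolist()) for d in tip_of(t,n)[:2]])
E
```

```text
pics
{'clock': np.float64(0.0), 'joints': array([-1.303,  0.3  ,  1.522, -0.   ,  1.321, -0.067]), 'qd': array([ 0.   ,  0.001, -0.001, -0.   ,  0.001, -0.   ]), 'effort': array([-3.0000e-03, -5.3180e+01, -3.5274e+01,  7.1000e-02,  2.4000e-02,
       -0.0000e+00]), 'eef_pos': array([ 180.659, -519.218,  223.869]), 'eef_rot': array([-3.14 , -0.   ,  0.335]), 'wrist_force': array([ 0.143,  0.548, -0.607]), 'moment': array([0.027, 0.052, 0.001]), 'finger_gap': np.float64(93.89)} 19.0
scene ['color', 'z_map', 'fov_y', 'cx', 'cy', 'world_from_camera', 'W', 'f'] [[-0.824, -0.469, 0.318, 917.554], [0.566, -0.696, 0.442, 371.795], [0.014, 0.544, 0.839, 1037.334], [0.0, 0.0, 0.0, 1.0]]
lock_top [([598.0, -123.0, 49.0], 0.59, [304.0, 265.0])]
ledge [([603.0, -101.0, 64.0], 0.87, [309.0, 270.0]), ([595.0, -123.0, 49.0], 0.22, [306.0, 264.0])]
jig [([611.0, -67.0, -1.0], 0.94, [315.0, 301.0])]
big_cap [([734.0, -57.0, -1.0], 0.92, [265.0, 336.0])]
solder [([487.0, -95.0, 1.0], 0.89, [356.0, 261.0])]
terminal [([534.0, 13.0, -2.0], 0.78, [369.0, 311.0]), ([579.0, -218.0, -5.0], 0.73, [288.0, 242.
[... 417 characters left out ...]
, [0.011, 0.117, 0.993, 1510.933], [0.0, 0.0, 0.0, 1.0]]
lock_top [([596.0, -122.0, 52.0], 0.53, [316.0, 222.0])]
ledge [([604.0, -101.0, 57.0], 0.57, [307.0, 219.0]), ([781.0, 30.0, -2.0], 0.29, [257.0, 158.0])]
jig [([611.0, -69.0, -0.0], 0.74, [296.0, 220.0])]
big_cap [([733.0, -58.0, -2.0], 0.82, [291.0, 174.0])]
solder [([481.0, -101.0, -1.0], 0.57, [309.0, 268.0])]
terminal [([531.0, 13.0, 1.0], 0.7, [265.0, 250.0])]
heatsink []
parts_tray [([606.0, -98.0, 58.0], 0.7, [306.0, 218.0]), ([719.0, -152.0, 1.0], 0.58, [326.0, 179.0])]
screwdriver [([579.0, -220.0, -3.0], 0.6, [353.0, 230.0])]
meter [([392.0, -477.0, 4.0], 0.72, [454.0, 299.0]), ([579.0, -219.0, -6.0], 0.69, [352.0, 231.0])]
```

```bash
python3 - <<'E'
import cv2
a=cv2.imread('pics/scene.png')[150:400,180:440]; cv2.imwrite('pics/a.png',cv2.resize(a,None,fx=2.3,fy=2.3,interpolation=2))
E
```

```text
(no output)
```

View pics/a.png

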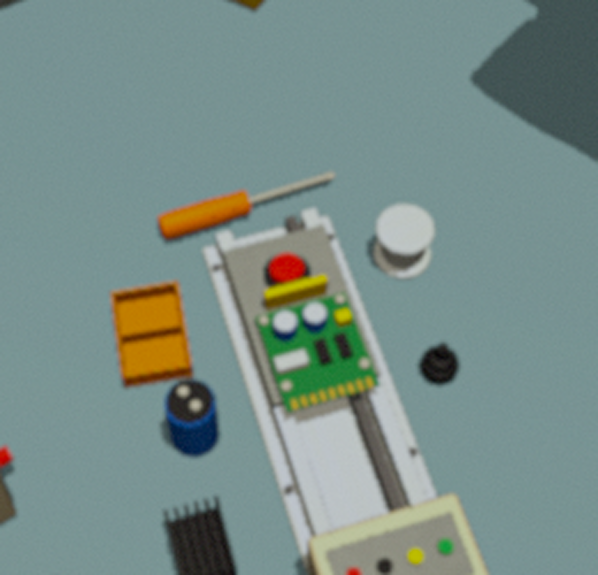

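send_rows(
  plan=[
    {"travel": [43, -19.4, 2.5], "delta_rot": [0, 0, 0], "fingers": 1},
    {"travel": [43, -19.4, 2.5], "delta_rot": [0, 0, 0], "fingers": 1},
    {"travel": [43, -19.4, 2.5], "delta_rot": [0, 0, 0], "fingers": 1},
    {"travel": [43, -19.4, 2.5], "delta_rot": [0, 0, 0], "fingers": 1},
    {"travel": [43, -19.4, 2.5], "delta_rot": [0, 0, 0], "fingers": 1},
    {"travel": [43, -19.4, 2.5], "delta_rot": [0, 0, 0], "fingers": 1},
    {"travel": [43, -19.4, 2.5], "delta_rot": [0, 0, 0], "fingers": 1},
    {"travel": [43, -19.4, 2.5], "delta_rot": [0, 0, 0], "fingers": 1},
    {"travel": [43, -19.4, 2.5], "delta_rot": [0, 0, 0], "fingers": 1},
    {"travel": [43, -19.4, 2.5], "delta_rot": [0, 0, 0], "fingers": 1},
    {"travel": [43, -19.4, 2.5], "delta_rot": [0, 0, 0], "fingers": 1},
    {"travel": [43, -19.4, 2.5], "delta_rot": [0, 0, 0], "fingers": 1},
    {"travel": [0, 0, 0], "delta_rot": [0, 0, -9.4], "fingers": 1},
    {"travel": [0, 0, 0], "delta_rot": [0, 0, -9.4], "fingers": 1},
    {"travel": [0, 0, 0], "delta_rot": [0, 0, -9.4], "fingers": 1},
    {"travel": [0, 0, 0], "delta_rot": [0, 0, -9.4], "fingers": 1},
    {"travel": [0, 0, 0], "delta_rot": [0, 0, -9.4], "fingers": 1},
    {"travel": [0, 0, 0], "delta_rot": [0, 0, -9.4], "fingers": 1},
  ],
)

```text
clock: 3.35
eef_pos: [591.6, -130.1, 194.4]
eef_rot: [3.142, 0.0, 1.325]
wrist_force: [-0.3, 0.8, 0.1]
finger_gap: 0.7
```

```bash
python3 - <<'E'
from h import *
s=manip.read_state(); print({k:np.round(s[k],3) for k in ('clock','eef_pos','eef_rot','finger_gap','wrist_force','joints')})
c=shot('wrist'); save(c,'w1.png'); P=cloud(c)
for t in ('lock_top','ledge','jig'):
    print(t,[(np.round(w(c,d['at']),1).tolist(),round(d['confidence'],2),np.round(px(c,w(c,d['at']))).tolist()) for d in tip_of(t,'wrist')[:2]])
h=cv2.cvtColor(c['color'],cv2.COLOR_RGB2HSV); S=(h[...,1]>150)
hh=h[...,0]
for n,m,z0,z1 in (('red',((hh<6)|(hh>174))&S,45,54),('yel',(hh>20)&(hh<33)&S,57,65)):
    m=m&(P[...,2]>z0)&(P[...,2]<z1)&(np.hypot(P[...,0]-600,P[...,1]+115)<45)
    q=P[m]; print(n,len(q))
    if len(q)>20:
        (cc,sz,a)=cv2.minAreaRect(q[:,:2].astype(np.float32)); print(q.mean(0).round(1),np.median(q[:,2]),cc,sz,a)
E
```

```text
{'clock': np.float64(3.35), 'eef_pos': array([ 591.594, -130.06 ,  194.418]), 'eef_rot': array([3.142, 0.   , 1.325]), 'finger_gap': np.float64(0.675), 'wrist_force': array([-0.318,  0.802,  0.09 ]), 'joints': array([-0.277,  0.448,  1.39 , -0.   ,  1.304, -0.031])}
lock_top [([599.7, -119.6, 49.9], 0.59, [331.0, 215.0])]
ledge [([606.5, -104.3, 57.9], 0.74, [334.0, 199.0])]
jig [([614.4, -64.7, 2.7], 0.64, [331.0, 150.0])]
red 764
[ 599.  -121.9   50.5] 50.54483029529183 (598.9107055664062, -122.44664001464844) (28.979644775390625, 28.05299186706543) 77.31124877929688
yel 154
[607.3 -96.8  60.7] 60.92763981016307 (606.3584594726562, -97.51220703125) (7.479286193847656, 53.57066345214844) 73.56277465820312
```

View pics/w1.png

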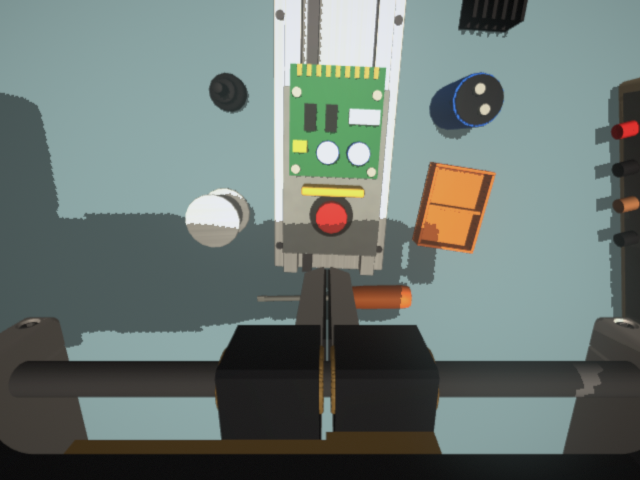

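send_rows(
  plan=[
    {"travel": [0, 0, 0], "delta_rot": [0, 0, 1.6], "fingers": 1},
    {"travel": [9.3, 2.5, 30], "delta_rot": [0, 0, 0], "fingers": 1},
    {"travel": [9.3, 2.4, 30], "delta_rot": [0, 0, 0], "fingers": 1},
    {"travel": [0, 0, 30], "delta_rot": [0, 0, 0], "fingers": 1},
    {"travel": [0, 0, 20], "delta_rot": [0, 0, 0], "fingers": 1},
    {"travel": [0, 0, 10], "delta_rot": [0, 0, 0], "fingers": 1},
    {"travel": [0, 0, 0], "delta_rot": [0, 0, 0], "fingers": 1},
  ],
)

```text
clock: 4.42
eef_pos: [601.3, -113.5, 74.3]
eef_rot: [-3.141, 0.0, 1.29]
wrist_force: [0.2, -0.4, 0.4]
finger_gap: 0.5
```

```bash
python3 - <<'E'
from h import *
s=manip.read_state(); print({k:np.round(s[k],3) for k in ('clock','eef_pos','eef_rot','wrist_force')})
c=shot('wrist'); save(c,'w2.png')
c=shot('scene'); cv2.imwrite('pics/s2.png',cv2.resize(c['color'][200:350,220:400,::-1],None,fx=3.5,fy=3.5,interpolation=2))
E
```

```text
{'clock': np.float64(4.425), 'eef_pos': array([ 601.326, -113.507,   74.303]), 'eef_rot': array([-3.141,  0.   ,  1.29 ]), 'wrist_force': array([ 0.209, -0.392,  0.37 ])}
```

View pics/w2.png

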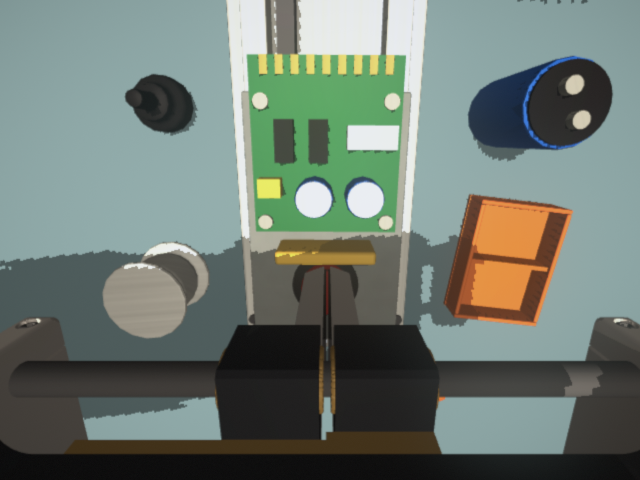

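send_rows(
  plan=[
    {"travel": [0, 0, 5], "delta_rot": [0, 0, 0], "fingers": 1},
    {"travel": [0, 0, 5], "delta_rot": [0, 0, 0], "fingers": 1},
    {"travel": [0, 0, 4], "delta_rot": [0, 0, 0], "fingers": 1},
    {"travel": [0, 0, 0], "delta_rot": [0, 0, 0], "fingers": 1},
  ],
)

```text
clock: 5.03
eef_pos: [601.8, -113.6, 60.6]
eef_rot: [3.141, -0.0, 1.291]
wrist_force: [1.6, 0.1, 4.1]
finger_gap: 0.5
```

send_rows(
  plan=[
    {"travel": [0, 0, 1.5], "delta_rot": [0, 0, 0], "fingers": 1},
    {"travel": [0, 0, 1], "delta_rot": [0, 0, 0], "fingers": 1},
    {"travel": [0, 0, 0], "delta_rot": [0, 0, 0], "fingers": 1},
  ],
)

```text
clock: 5.4
eef_pos: [601.9, -113.6, 59.1]
eef_rot: [3.14, -0.0, 1.291]
wrist_force: [-0.4, 1.4, 12.3]
finger_gap: 0.4
```

send_rows(
  plan=[
    {"travel": [4, 0, 0], "delta_rot": [0, 0, 0], "fingers": 1},
    {"travel": [6, 0, 0], "delta_rot": [0, 0, 0], "fingers": 1},
    {"travel": [8, 0, 0], "delta_rot": [0, 0, 0], "fingers": 1},
    {"travel": [8, 0, 0], "delta_rot": [0, 0, 0], "fingers": 1},
    {"travel": [8, 0, 0], "delta_rot": [0, 0, 0], "fingers": 1},
    {"travel": [6, 0, 0], "delta_rot": [0, 0, 0], "fingers": 1},
  ],
)

```text
clock: 6.15
eef_pos: [613.1, -75.2, 59.1]
eef_rot: [3.14, 0.0, 1.291]
wrist_force: [0.4, -2.5, 11.3]
finger_gap: 0.5
```

```bash
python3 - <<'E'
from h import *
s=manip.read_state(); print({k:np.round(s[k],3) for k in ('clock','eef_pos','wrist_force')})
c=shot('wrist'); save(c,'w3.png')
for t in ('ledge','lock_top'): print(t,[(np.round(w(c,d['at']),1).tolist(),round(d['confidence'],2)) for d in tip_of(t,'wrist')[:2]])
E
```

```text
{'clock': np.float64(6.15), 'eef_pos': array([613.086, -75.24 ,  59.065]), 'wrist_force': array([ 0.373, -2.48 , 11.29 ])}
ledge [([615.2, -67.9, 61.1], 0.55), ([486.9, -98.3, 1.0], 0.37)]
lock_top []
```

View pics/w3.png

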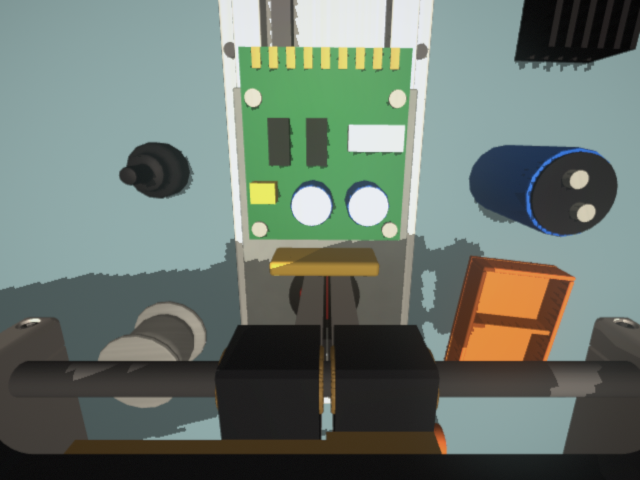

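send_rows(
  plan=[
    {"travel": [8, 0, 0], "delta_rot": [0, 0, 0], "fingers": 1},
    {"travel": [8, 0, 0], "delta_rot": [0, 0, 0], "fingers": 1},
    {"travel": [8, 0, 0], "delta_rot": [0, 0, 0], "fingers": 1},
    {"travel": [8, 0, 0], "delta_rot": [0, 0, 0], "fingers": 1},
    {"travel": [8, 0, 0], "delta_rot": [0, 0, 0], "fingers": 1},
    {"travel": [8, 0, 0], "delta_rot": [0, 0, 0], "fingers": 1},
    {"travel": [8, 0, 0], "delta_rot": [0, 0, 0], "fingers": 1},
    {"travel": [8, 0, 0], "delta_rot": [0, 0, 0], "fingers": 1},
    {"travel": [6, 0, 0], "delta_rot": [0, 0, 0], "fingers": 1},
    {"travel": [4, 0, 0], "delta_rot": [0, 0, 0], "fingers": 1},
  ],
)

```text
clock: 7.55
eef_pos: [633.8, -4.2, 59.1]
eef_rot: [3.139, 0.0, 1.291]
wrist_force: [2.5, -3.2, 9.3]
finger_gap: 0.2
```

send_rows(
  plan=[
    {"travel": [2, 0, 0], "delta_rot": [0, 0, 0], "fingers": 1},
    {"travel": [2, 0, 0], "delta_rot": [0, 0, 0], "fingers": 1},
    {"travel": [2, 0, 0], "delta_rot": [0, 0, 0], "fingers": 1},
    {"travel": [0, 0, 0], "delta_rot": [0, 0, 0], "fingers": 1},
  ],
)

```text
clock: 8.05
eef_pos: [635.1, 0.9, 59.1]
eef_rot: [3.139, 0.001, 1.291]
wrist_force: [0.4, -6.5, 11.7]
finger_gap: 0.9
```

send_rows(
  plan=[
    {"travel": [1.5, 0, 0], "delta_rot": [0, 0, 0], "fingers": 1},
    {"travel": [1.5, 0, 0], "delta_rot": [0, 0, 0], "fingers": 1},
    {"travel": [0, 0, 0], "delta_rot": [0, 0, 0], "fingers": 1},
    {"travel": [0, 0, 0], "delta_rot": [0, 0, 0], "fingers": 1},
  ],
)

```text
clock: 8.55
eef_pos: [635.4, 2.3, 59.0]
eef_rot: [3.14, 0.003, 1.29]
wrist_force: [-3.8, -16.3, 13.9]
finger_gap: 0.7
```

```bash
python3 - <<'E'
from h import *
c=shot('wrist'); save(c,'w4.png')
for n in ('wrist','scene','top'):
    if n!='wrist': shot(n)
    c=shot(n)
    for t in ('ledge','jig'): print(n,t,[(np.round(w(c,d['at']),1).tolist(),round(d['confidence'],2)) for d in tip_of(t,n)[:2]])
E
```

```text
wrist ledge [([635.7, 10.6, 60.4], 0.6)]
wrist jig [([616.1, -65.9, 3.7], 0.84)]
scene ledge [([577.0, -219.0, -3.2], 0.73), ([639.5, 13.6, 64.8], 0.63)]
scene jig [([615.4, -66.2, -2.7], 0.91), ([636.6, 12.4, 63.3], 0.46)]
top ledge []
top jig [([609.5, -66.6, -1.1], 0.95)]
```

View pics/w4.png

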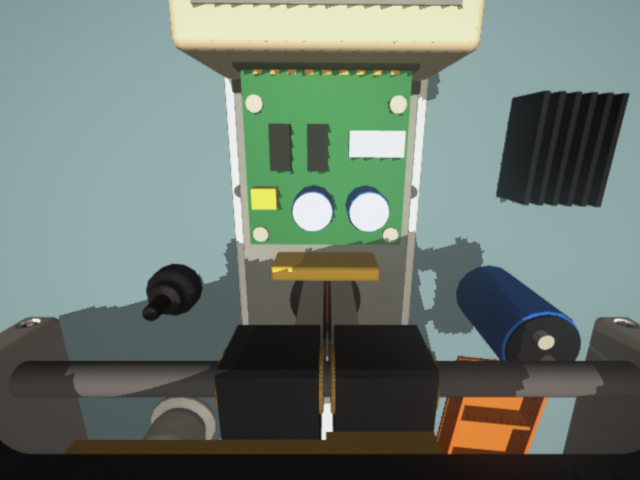

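send_rows(
  plan=[
    {"travel": [0, 0, -4], "delta_rot": [0, 0, 0], "fingers": 1},
    {"travel": [0, 0, -6], "delta_rot": [0, 0, 0], "fingers": 1},
    {"travel": [0, 0, -8], "delta_rot": [0, 0, 0], "fingers": 1},
    {"travel": [-4, 0, -10], "delta_rot": [0, 0, 0], "fingers": 1},
    {"travel": [-10, 0, -20], "delta_rot": [0, 0, 0], "fingers": 1},
    {"travel": [-20, 0, -30], "delta_rot": [0, 0, 0], "fingers": 1},
    {"travel": [-30, 0, -30], "delta_rot": [0, 0, 0], "fingers": 1},
    {"travel": [-30, 0, -20], "delta_rot": [0, 0, 0], "fingers": 1},
    {"travel": [0, 0, 0], "delta_rot": [0, 0, 0], "fingers": 1},
  ],
)

```text
clock: 10.28
eef_pos: [609.6, -87.5, 188.7]
eef_rot: [3.138, -0.0, 1.289]
wrist_force: [-0.2, -0.2, 0.1]
finger_gap: 0.9
```

```bash
python3 - <<'E'
from h import *
s=manip.read_state(); print({k:np.round(s[k],3) for k in ('clock','eef_pos','wrist_force')})
c=shot('wrist'); save(c,'w5.png'); P=cloud(c)
h=cv2.cvtColor(c['color'],cv2.COLOR_RGB2HSV); S=(h[...,1]>150); hh=h[...,0]
for n,m,z0,z1 in (('red',((hh<6)|(hh>174))&S,36,56),('yel',(hh>20)&(hh<33)&S,57,65)):
    m=m&(P[...,2]>z0)&(P[...,2]<z1)&(np.hypot(P[...,0]-632,P[...,1]-5)<45)
    q=P[m]; (cc,sz,a)=cv2.minAreaRect(q[:,:2].astype(np.float32)); print(n,len(q),q.mean(0).round(1),np.median(q[:,2]),np.round(cc,1),sz,a)
c=shot('scene')
for t in ('big_cap','solder','terminal','heatsink','parts_tray','screwdriver','meter'):
    print(t,[(np.round(w(c,d['at'])).tolist(),round(d['confidence'],2)) for d in tip_of(t,'scene')[:2]])
E
```

```text
{'clock': np.float64(10.275), 'eef_pos': array([609.555, -87.458, 188.698]), 'wrist_force': array([-0.24 , -0.229,  0.062])}
red 939 [632.2  -9.4  50.5] 50.58228008513191 [632.2  -9.5] (29.0419979095459, 28.648090362548828) 30.923742294311523
yel 187 [637.8  14.6  61.2] 61.220282156880046 [639.5  14.8] (6.972179412841797, 53.53108596801758) 73.72493743896484
big_cap [([734.0, -55.0, 2.0], 0.79)]
solder [([487.0, -98.0, -4.0], 0.88)]
terminal [([531.0, 12.0, -1.0], 0.5)]
heatsink [([784.0, 36.0, -2.0], 0.91)]
parts_tray [([720.0, -151.0, -3.0], 0.65)]
screwdriver [([581.0, -216.0, -4.0], 0.65)]
meter []
```

View pics/w5.png

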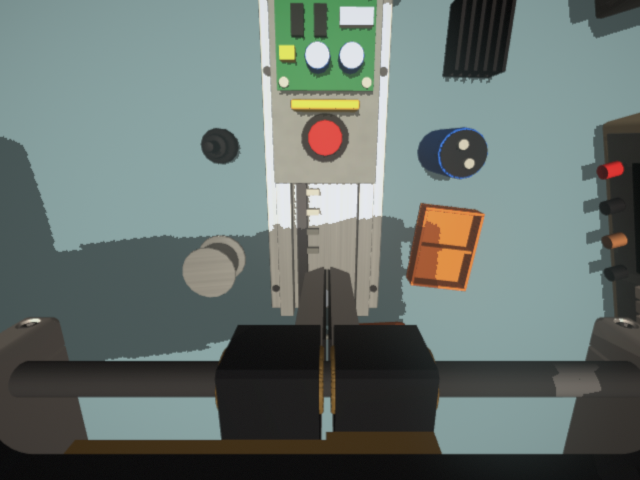

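```bash
python3 -c "
from cell import manip
print(manip.sign_off())"
```

```text
the job is handed in; nothing more can be done
None
```

The sled is home against the end stops, the lock button is back up, and I handed the job in at about 10 s. I got no verdict back.

With the closed fingertips I pressed the button until the force rose to about 12 N, which showed it was fully down. I then pushed the sled about 120 mm along its rails in one held press, with short pauses. At the end stops the push force rose to about 16 N, with the button still down. After that I lifted straight off and backed clear.

What the last checks showed:
- **Button:** its top measured 50.5 mm above the bench, so it is up.
- **Sled:** the camera put the travel of the button and ledge at 117–118 mm. The nominal travel is 120 mm and the arm itself moved about 120.7 mm. That small disagreement is within the camera's accuracy of about 2 mm, and the force rise agrees with the stops being reached.
- **Arm:** the force on the wrist is about zero, so it is touching nothing.
- **Other things:** six of the seven loose things measured within about 6 mm of where they started. The network did not find the meter in the last picture. After the opening move, which passed well above it, the arm stayed far away.

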